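# Clamp the board and index the drill guide to the next hole

### The job

Clamp the board in the drilling jig by swinging the toggle clamp's handle over and down until it snaps past centre and stays shut with its rubber foot bearing on the board. Then pull up the lock plunger of the drill guide, slide the guide along the rail to the next hole towards the clamp and let the pin go fully home in it; leave the board in its nest and the plane, mallet and glue bottle where they are. Finish while holding: do not let go of the plunger's knob, but keep the fingers on it, holding the pin fully home, ready for drilling.

Things in the scene. Friction and masses are not known exactly. Their poses are not given: they have to be found in the camera images.
- jig: Shelf-pin drilling jig, fixed on the bench: plywood base 220 x 520 x 18 mm, long side along y. Origin: centre of its underside; z up. Along y at x = +65 mm runs a 25 mm square steel tube rail, top 70 mm above the bench, with five 10 mm holes in its top 64 mm apart; it carries the drill guide. +y leads towards the toggle clamp. The board lies beside the rail between low wooden strips.
- clamp_pivot (a point): Fixed hinge axis of the toggle clamp's handle, 30 mm above the bench, mid-width. The axis is the jig's x direction. The clamp (steel, horizontal-handle type, 42 mm wide base) is screwed to the jig's +y end; across the jig (x) its place varies.
- handle_grip (a point): Point to grip, 14 mm from the free end of the clamp's rubber-covered handle bar, mid-section, 113 mm from clamp_pivot. Bar 16 mm wide (jig's x), 12 mm thick, covered for 85 mm. Open, it stands about upright (point 142 mm above the bench), the raised clamp arm 25 to 30 mm away on the board side; it swings in the jig's y-z plane away from the board and down to lie along +y (point at 59 mm).
- clamp_handle (a joint): Angle of the clamp handle (rad): 0 wide open (it may start up to 0.3), growing as it is swung shut about -x of the jig; 1.38 dead centre, 1.45 shut against its stop, where the clamp stays by itself. It has a little friction, and takes some 4 N at the handle's end just before dead centre.
- clamp_foot: Black rubber foot, 17 mm diameter, under the end of the clamp arm; origin at the centre of its underside. With the clamp shut it presses on the board with about 20 N.
- drill_guide (a joint): Place of the aluminium drill guide along the rail (m): 0 in its starting hole, growing along the jig's +y (towards the clamp); the next hole that way is at 0.064, the one after at 0.128. The pin has 1 mm of play either way in a hole. With the pin out the guide slides with about 2 N; it follows the knob.
- plunger (a joint): Lift of the lock plunger (m), straight up: 0 pin fully home (7 mm into the rail), 0.007 its round nose on top of the rail, 0.012 end of travel. A spring pushes it down with 5 N at 0 and 9 N at the top. Let down over a hole the pin drops in by itself.
- knob: Black fluted knob of the lock plunger, 30 mm diameter, 24 mm tall, on top of the drill guide, standing above the rail; origin at its centre, 108 mm above the bench with the pin home. It moves up with the plunger and along with the guide. Beneath it (12 mm under its centre) comes a 16 mm barrel, then a 22 mm nut, and 32 mm under its centre the guide's top.
- guide_bush (a point): Lower end of the drill guide's steel bush, 20 mm diameter, on an arm over the board, 3 mm above the board; 82 mm from the knob's axis on the jig's -x side.
- plane: Wooden hand plane, 270 x 62 x 60 mm with a handle up to 130 mm, loose, on the robot's right of the jig; origin at the centre of its sole. Leave alone.
- mallet: Wooden mallet, head 110 x 60 x 75 mm with a 200 mm handle, loose, on the robot's left of the jig; origin at the centre of the head's underside. Leave alone.
- glue_bottle: White plastic glue bottle, 64 mm diameter, 170 mm tall, loose, standing on the robot's left of the jig; origin at the centre of its underside. Leave alone.
- board: The pale wooden board being drilled, 99 x 300 x 18 mm, 0.33 kg, loose, lying in the jig's nest with its length along the jig's y; origin at the centre of its underside, 18 mm above the bench, at x = -30 mm, y = -70 mm in the jig.

How it is judged:
On the way, in this order (a step that is already met when the one before it is completed fails the run):
1. the toggle clamp is shut past centre, its foot pressing on the board (value of joint clamp_handle above 1.42 rad and contact force between clamp_foot and board above 8 N), for 0.2 s.
2. the lock plunger is pulled clear of its hole (value of joint plunger above 0.0066 m), for 0.05 s.
3. the guide stands at the next hole towards the clamp with its pin fully home (value of joint drill_guide between 0.062 and 0.066 m and value of joint plunger below 0.0015 m), for 0.2 s.
At the end, for the whole second after the job is handed in: Fingers hold the knob (over 3 N), pin fully home (lift under 1.5 mm) in the next hole towards the clamp (64 mm, within 2 mm); clamp shut past centre (over 1.42 rad), its foot pressing the board (over 8 N); board flat in its nest (3 mm across, 5 mm along) (all of step 1 and all of step 3 and contact force between the fingers and knob above 3 N and x of board in the frame of jig between -0.033 and -0.027 m and y of board in the frame of jig between -0.075 and -0.065 m and z of board in the frame of jig below 0.02 m); the arm keeps its last pose, push and grip.
It fails at once if the plane is disturbed (distance of plane from where it was at the start of the episode above 0.02 m).
It fails at once if the mallet is disturbed (distance of mallet from where it was at the start of the episode above 0.02 m).
It fails at once if the glue bottle is disturbed (distance of glue_bottle from where it was at the start of the episode above 0.02 m).
It fails at once if the guide is run past the next hole, or the other way (value of joint drill_guide above 0.09 m or value of joint drill_guide below -0.02 m).
It also fails if it takes over 51 s, if anything falls off the work surface, if the arm or the gripper's body presses on something with over 40 N, if the wrist force passes 120 N, or if a joint passes its speed limit or range.

### The arm

A 6-joint arm with a two-finger parallel gripper is mounted at the origin on the work surface. World frame = base frame: x ahead of the robot, y to its left, z up, the work surface at z = 0. Lengths are in m, angles in rad, forces in N, time in s.
With the tool pointing down it reaches from about 0.35 to 0.775 m from the base axis. Payload 7.3 kg.
Tool frame: the origin (TCP) lies at the very end of the fingers, on their centre line; the grasp point (between the pads) lies 19 mm behind it; z points along the fingers, y is the direction in which the jaws open and shut (so a half turn about z gives the same grasp; the last joint's range is limited). The gripper opens to 92 mm and grips with 3 to 60 N. Pads are 19 mm wide; open, the fingers measure 130 mm over their backs; the gripper's body (75 mm by 190 mm) begins 47 mm behind the grasp point.
Start: joints at [0.969, 0.342, 1.524, -0, 1.275, -0.146], TCP at [0.231, 0.471, 0.227] pointing down, gripper open.
Joint ranges: [-2.53, 2.53], [-0.77, 2.02], [0.04, 2.7], [-1, 4.14], [0.28, 2.66], [-3.11, 3.11]. Speed limits (rad/s): [2.57, 2.57, 3.14, 3.14, 3.14, 3.14].

### API

Orientations are given as a unit quaternion [x, y, z, w].
In Python, from rig import get_obs, eyes, order gives the robot as it stands.
- The arm moves only by the shell command python3 -m creep 'ROWS' [FORCE]. ROWS is JSON, a list of rows, each a list of 3 entries, a list of its own where there are three numbers: the turn, a rotation vector about the tool's x, y, z in rad, then the shift along the tool's x, y, z in cm, then the opening, from -1 (shut) to 1 (fully open). In form: [[[ax, ay, az], [x, y, z], jaw], ...]. A call has 1 to 12 rows; each row is the pose to reach, as a shift and turn from the pose measured when the call began, along the tool's axes at that moment; what a row does not reach only later rows make up. A row lasts 1/10 s, in which the tool goes at most 50 mm and 8.59 degrees, less where a joint would pass 70% of its speed; a pose out of reach is approached as far as the arm can. A call with a gripper value outside its range is refused whole. The fingers move at their own pace and stop on an object; FORCE is the grip in N (left out, the last holds). Time passes only in rows, so rows that repeat a pose let the fingers close. It gives the time, the measured TCP pose, the force and the opening at its end, in the units of the state.
- get_obs(): the state, without advancing time (a new reading comes with each control period).
- eyes.grab_frame(name): name is "side" or "top" or "wrist"; returns a dict with "img" (400x640x3 uint8, red, green, blue), "intrinsics" (3x3 intrinsics, pixels), "pose" (4x4, takes a point from camera to world coordinates); the wrist camera has in their place "mount" (4x4, takes a point from camera to tool coordinates, whose origin is the TCP and whose axes are the flange's). Camera axes: x right, y down, z forward; pixel columns grow to the right and rows downward; lengths in m; the calibration is good to about 2 mm. The wrist camera is an equidistant fisheye: a pixel r from the principal point sees the ray r / f radians off the axis. A picture is of the moment at which its call begins: read the wrist's pose just before it. There is no depth.
- order.sign_off(): hands the job in, once; it reports no verdict.
The state is a dict: "t": time; "joint_pos": joint angles; "qvel": joint speeds; "tau": joint torques, N m; "tool_pos": TCP position; "tcp_rot": TCP orientation; "wrist_force": force on the tool from outside, world axes, zero at the start; "wrist_torque": the same for the moment, N m; "opening": finger opening in m.
Only numpy, scipy, OpenCV 4.12 (cv2) and the standard library are available. Lean on these libraries where they do the work, as an engineer would, in place of code of your own. Each camera call takes 0.05 s, during which the arm holds its last target. There are 200 camera calls.

## Working session

There is one attempt and no reset: what is moved stays moved. The work goes in short steps, Python scripts to look and compute and a shell command to move; the robot and the scene stay as the last step left them, time stands still between calls to the robot, and variables do not carry over. Pictures are saved under pics/ and viewed, about 8 in all and at most 12, crops included, and the job is handed in when it is done.

```bash
mkdir -p pics; ls; python3 - <<'E'
from rig import get_obs, eyes
import cv2,json
print(get_obs())
for n in("side","top"):
    f=eyes.grab_frame(n); cv2.imwrite(f"pics/{n}0.png",f["img"][:,:,::-1]); print(n,f["intrinsics"].tolist(),f["pose"].tolist())
E
```

```text
pics
{'t': 0.0, 'joint_pos': array([ 9.69035592e-01,  3.42703327e-01,  1.52501537e+00, -1.08415678e-05,
        1.27539784e+00, -1.46007327e-01]), 'qvel': array([-4.77948602e-04,  1.84856648e-03,  2.90743465e-05, -6.05739956e-04,
       -1.12176548e-03, -1.38408828e-03]), 'tau': array([ 1.18110063e-03, -4.31243169e+01, -2.44219190e+01,  7.17825419e-02,
        5.60674549e-02, -1.39058270e-04]), 'tool_pos': array([0.23082648, 0.47108054, 0.22605561]), 'tcp_rot': array([ 2.25908022e-01,  9.74148338e-01, -7.11197017e-04, -2.73460248e-04]), 'wrist_force': array([-0.63773934,  0.179591  ,  1.00136885]), 'wrist_torque': array([-0.04741472, -0.05872471, -0.01781642]), 'opening': 0.0918379252444444}
side [[403.69278098077234, 0.0, 319.4752908038657], [0.0, 403.69278098077234, 201.7074608884521], [0.0, 0.0, 1.0]] [[0.747175619070838, -0.3537084633896024, 0.5626890057506693, -0.27504714927680557], [-0.6644204439977531, -0.41860523838791686, 0.6191244850529044, -0.8290868271265552], [0.01655499513557715, -0.8364567994348315, -0.54778276242987, 0.8241076118178831], [0.0, 0.0, 0.0, 1.0]]
top [[485.3798766775413, 0.0, 319.69034332157776], [0.0, 485.3798766775413, 204.90287445154485], [0.0, 0.0, 1.0]] [[0.05237912803494936, -0.9775571406884407, 0.2040550505019134, 0.18702356548520066], [-0.9986241387505724, -0.051785620058366184, 0.008251003566103617, -0.010566514419468456], [0.0025012898623924086, -0.20420647943738357, -0.9789246433228728, 1.5767475456122833], [0.0, 0.0, 0.0, 1.0]]
```

View pics/top0.png

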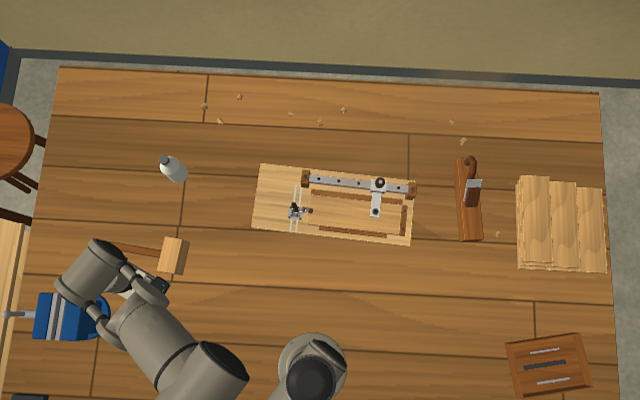

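View pics/side0.png

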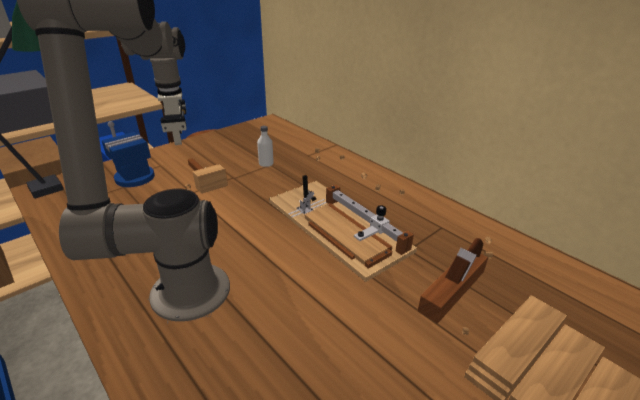

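The top view shows the jig at (250-418, 163-246), the clamp near (294,211), and the knob at (380,183). The side view shows the upright handle at (305,185) and the knob at (381,211). I'll enlarge both.

```bash
python3 - <<'E'
import cv2,numpy as np
a=cv2.imread("pics/top0.png")[155:250,245:425]; b=cv2.imread("pics/side0.png")[165:275,265:415]
a=cv2.resize(a,None,fx=4,fy=4,interpolation=2); b=cv2.resize(b,None,fx=5,fy=5,interpolation=2)
cv2.imwrite("pics/a.png",a); cv2.imwrite("pics/b.png",b)
E
```

```text
(no output)
```

View pics/a.png

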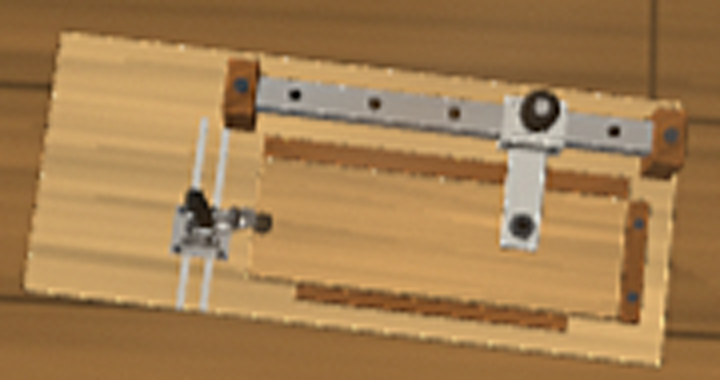

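View pics/b.png

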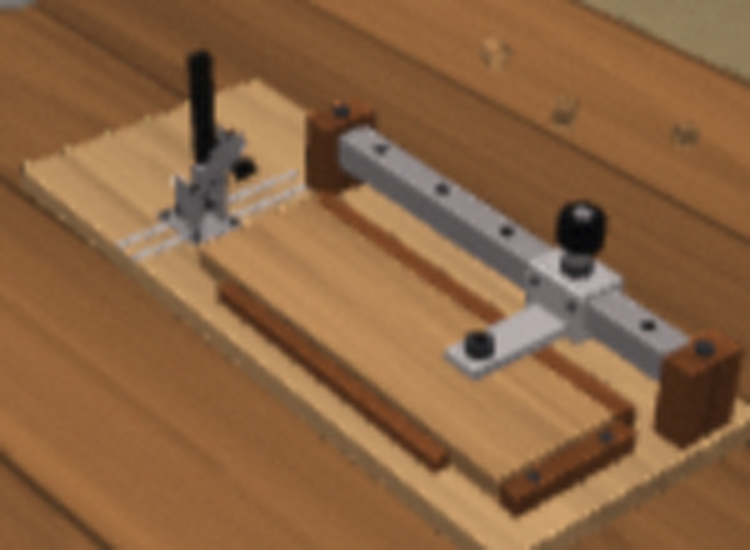

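```bash
cat > fit.py <<'E'
import numpy as np
from scipy.optimize import least_squares
K={'t':(485.38,319.69,204.90),'s':(403.693,319.475,201.707)}
P={'t':np.array([[0.05237912803494936,-0.9775571406884407,0.2040550505019134,0.18702356548520066],[-0.9986241387505724,-0.051785620058366184,0.008251003566103617,-0.010566514419468456],[0.0025012898623924086,-0.20420647943738357,-0.9789246433228728,1.5767475456122833],[0,0,0,1]]),
's':np.array([[0.747175619070838,-0.3537084633896024,0.5626890057506693,-0.27504714927680557],[-0.6644204439977531,-0.41860523838791686,0.6191244850529044,-0.8290868271265552],[0.01655499513557715,-0.8364567994348315,-0.54778276242987,0.8241076118178831],[0,0,0,1]])}
def proj(c,p):
    q=np.linalg.inv(P[c])@np.append(p,1); f,cx,cy=K[c]; return np.array([cx+f*q[0]/q[2],cy+f*q[1]/q[2]])
T=lambda u,v:np.array([245+(u+.5)/4-.5,155+(v+.5)/4-.5])
S=lambda u,v:np.array([265+(u+.5)/5-.5,165+(v+.5)/5-.5])
def W(x,p):
    c,s=np.cos(x[2]),np.sin(x[2]); return np.array([x[0]+c*p[0]-s*p[1],x[1]+s*p[0]+c*p[1],p[2]])
def model(x):
    jx,jy,a,gy,cx,cy,th=x
    obs=[('t',T(62,32),(.11,.26,.018)),('t',T(682,100),(.11,-.26,.018)),('t',T(660,365),(-.11,-.26,.018)),('t',T(25,290),(-.11,.26,.018)),
     ('s',S(25,170),(-.11,.26,.018)),('s',S(258,80),(.11,.26,.018))]
    obs+=[('t',T(540,106),(.065,gy,.115)),('s',S(581,228),(.065,gy,.108))]
    for k,(u,v) in zip((3,2,1,-1),((295,95),(374,103),(454,113),(613,131))): obs.append(('t',T(u,v),(.065,gy+.064*k,.07)))
    for k,(u,v) in zip((3,2,1,-1),((381,150),(443,189),(507,231),(648,326))): obs.append(('s',S(u,v),(.065,gy+.064*k,.07)))
    e=1.704-th
    tip=(cx,cy+.125*np.cos(e),.03+.125*np.sin(e))
    obs+=[('t',T(193,195),tip),('s',S(202,55),tip)]
    b=(cx,cy+.045*np.cos(e),.03+.045*np.sin(e))
    obs+=[('s',S(206,155),b)]
    return obs
res=lambda x:np.concatenate([proj(c,W(x,p))-o for c,o,p in model(x)])
r=least_squares(res,[.6,.0,0.,-.06,-.03,.12,.1],loss='soft_l1')
if __name__=="__main__":
    x=r.x; print(x.round(4)); print(res(x).reshape(-1,2).round(2).tolist())
    print('knob',W(x,(.065,x[3],.108)),'next',W(x,(.065,x[3]+.064,.108)))
    e=1.704-x[6]; print('pivot',W(x,(x[4],x[5],.03)),'grip',W(x,(x[4],x[5]+.113*np.cos(e),.03+.113*np.sin(e))))
E
python3 fit.py
```

```text
[ 0.5198 -0.044  -0.0644 -0.133  -0.044   0.1154  0.1915]
[[0.14, -0.23], [0.4, 0.44], [0.69, -0.21], [-0.18, -0.09], [-1.07, -0.74], [-0.32, -0.53], [0.15, 0.29], [0.03, -0.06], [0.06, -0.23], [0.14, 0.04], [0.01, -0.2], [0.1, -0.15], [-0.07, -0.35], [-0.29, -0.11], [-0.14, 0.03], [0.16, -0.17], [0.19, 0.04], [-0.09, -0.55], [-0.02, 0.11]]
knob [ 0.57609233 -0.18086942  0.108     ] next [ 0.58020864 -0.11700193  0.108     ]
pivot [0.48328813 0.07399614 0.03      ] grip [0.48371171 0.08056828 0.14280792]
```

The fit is good to under about 1 px. I'm writing a small helper that works out the shifts.

```bash
cat > h.py <<'E'
import sys,numpy as np
from scipy.spatial.transform import Rotation as R
from rig import get_obs
from fit import r,W
x=r.x
def to(p,yaw=None):
    "shift (cm) and turn to world p, tool vertical with tool y along jig x"
    yaw=x[2] if yaw is None else yaw
    o=get_obs(); C=R.from_quat(o['tcp_rot'])
    y=np.array([np.cos(yaw),np.sin(yaw),0]); z=np.array([0,0,-1.]); t=R.from_matrix(np.array([np.cross(y,z),y,z]).T)
    print('turn',(C.inv()*t).as_rotvec().round(3),'shift',(C.inv().apply(np.array(p)-o['tool_pos'])*100).round(2))
def hp(th,rr=.113):  # handle point
    e=1.704-th; return W(x,(x[4],x[5]+rr*np.cos(e),.03+rr*np.sin(e)))
def st():
    o=get_obs(); print('t',round(o['t'],2),o['tool_pos'].round(4),'F',o['wrist_force'].round(1),'op',round(o['opening'],4))
E
python3 -c "
from h import *
p=hp(x[6]); p[2]=.215; to(p); p[2]=.124; to(p)"
```

```text
turn [-1.000e-03  1.000e-03  1.179e+00] shift [-39.89 -23.94   1.14]
turn [-1.000e-03  1.000e-03  1.179e+00] shift [-39.89 -23.93  10.24]
```

```bash
python3 -m creep '[[[0,0,1.179],[-39.9,-23.9,1.1],1],[[0,0,1.179],[-39.9,-23.9,1.1],1],[[0,0,1.179],[-39.9,-23.9,1.1],1],[[0,0,1.179],[-39.9,-23.9,1.1],1],[[0,0,1.179],[-39.9,-23.9,1.1],1],[[0,0,1.179],[-39.9,-23.9,1.1],1],[[0,0,1.179],[-39.9,-23.9,1.1],1],[[0,0,1.179],[-39.9,-23.9,1.1],1],[[0,0,1.179],[-39.9,-23.9,1.1],1],[[0,0,1.179],[-39.9,-23.9,1.1],1],[[0,0,1.179],[-39.9,-23.9,1.1],1],[[0,0,1.179],[-39.9,-23.9,1.1],1]]' 20
python3 - <<'E'
from h import *
from rig import eyes
import cv2
p=hp(x[6]); p[2]=.124; to(p)
o=get_obs();f=eyes.grab_frame('wrist'); cv2.imwrite('pics/w1.png',f['img'][:,:,::-1])
print(f['intrinsics'].tolist(),f['mount'].round(4).tolist())
K=f['intrinsics'];C=R.from_quat(o['tcp_rot']).as_matrix()
def pw(p):
    q=C.T@(np.array(p)-o['tool_pos']); c=np.linalg.inv(f['mount'])@np.append(q,1)
    a=np.arctan2(np.hypot(c[0],c[1]),c[2]); d=np.hypot(c[0],c[1]); return (K[0][2]+K[0][0]*a*c[0]/d,K[1][2]+K[1][1]*a*c[1]/d)
for n,q in (('tip',hp(x[6],.127)),('grip',hp(x[6])),('knob',W(x,(.065,x[3],.12)))): print(n,np.round(pw(q),1))
E
```

```text
t: 1.3
tool_pos: [0.4832, 0.0814, 0.215]
tcp_rot: [0.729, 0.684, -0.001, -0.001]
wrist_force: [-0.3, 0.6, 0.4]
opening: 0.0917
turn [-0.002  0.001  0.   ] shift [-0.08  0.07  9.1 ]
[[309.70691628693146, 0.0, 321.44812548385966], [0.0, 309.70691628693146, 191.25488889422505], [0.0, 0.0, 1.0]] [[0.0011, -0.9682, -0.2501, 0.066], [1.0, 0.0009, 0.0009, -0.0002], [-0.0007, -0.2501, 0.9682, -0.1582], [0.0, 0.0, 0.0, 1.0]]
tip [322.3 204.6]
grip [322.3 200.3]
knob [408.2 388.1]
```

View pics/w1.png

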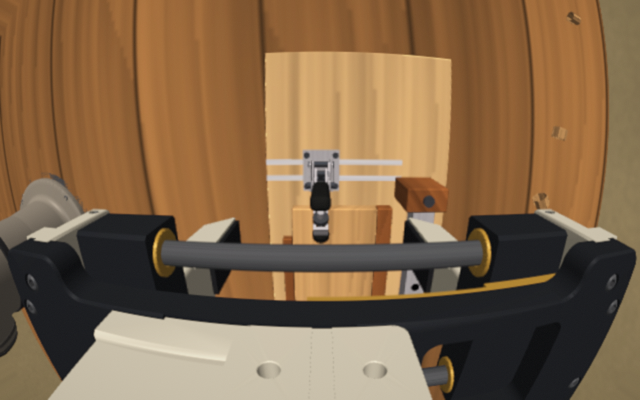

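The wrist view shows the handle tip at about (321,198), against a prediction of (322,204), so they agree. I'll descend and grip.

```bash
python3 -m creep '[[[0,0,0],[0,0,3],1],[[0,0,0],[0,0.05,6],0.2],[[0,0,0],[0,0.05,9],-0.3],[[0,0,0],[0,0.05,9.1],-1],[[0,0,0],[0,0.05,9.1],-1],[[0,0,0],[0,0.05,9.1],-1],[[0,0,0],[0,0.05,9.1],-1],[[0,0,0],[0,0.05,9.1],-1]]' 20
python3 - <<'E'
from h import *
st(); o=get_obs()
th0=x[6]
for th in np.linspace(th0,1.55,9):
    d=hp(th)-hp(th0); print(round(th,2),(R.from_quat(o['tcp_rot']).inv().apply(d)*100).round(2))
E
```

```text
t: 2.15
tool_pos: [0.484, 0.082, 0.1253]
tcp_rot: [0.729, 0.685, -0.0, 0.0]
wrist_force: [-0.1, 0.4, -0.4]
opening: 0.0406
t 2.15 [0.484  0.082  0.1253] F [-0.1  0.4 -0.4] op 0.0406
0.19 [0. 0. 0.]
0.36 [1.9  0.   0.27]
0.53 [3.72 0.01 0.86]
0.7 [5.42 0.01 1.75]
0.87 [6.94 0.01 2.91]
1.04 [8.25 0.01 4.32]
1.21 [9.3  0.01 5.92]
1.38 [1.006e+01 1.000e-02 7.680e+00]
1.55 [1.051e+01 1.000e-02 9.540e+00]
```

Not closed yet; I'll wait for it.

```bash
python3 -m creep '[[[0,0,0],[0,0,0.05],-1],[[0,0,0],[0,0,0.05],-1],[[0,0,0],[0,0,0.05],-1],[[0,0,0],[0,0,0.05],-1],[[0,0,0],[0,0,0.05],-1]]' 20
```

```text
t: 2.65
tool_pos: [0.4821, 0.082, 0.1247]
tcp_rot: [0.729, 0.685, -0.002, -0.001]
wrist_force: [-6.4, -0.1, 5.4]
opening: 0.0162
```

```bash
python3 -m creep '[[[0,0,0],[1,0,0.1],-1],[[0,0,0],[1.9,0,0.25],-1],[[0,0,0],[2.8,0,0.55],-1],[[0,0,0],[3.7,0,0.85],-1],[[0,0,0],[4.6,0,1.3],-1],[[0,0,0],[5.4,0,1.75],-1],[[0,0,0],[6.2,0,2.3],-1],[[0,0,0],[6.9,0,2.9],-1]]' 20
```

```text
t: 3.45
tool_pos: [0.4867, 0.1528, 0.0974]
tcp_rot: [0.729, 0.684, 0.0, -0.001]
wrist_force: [-4.1, 7.9, 13.6]
opening: 0.0155
```

```bash
python3 -m creep '[[[0,0,0],[0.75,0,0.7],-1],[[0,0,0],[1.35,0,1.4],-1],[[0,0,0],[1.9,0,2.2],-1],[[0,0,0],[2.4,0,3],-1],[[0,0,0],[2.8,0,3.9],-1],[[0,0,0],[3.1,0,4.8],-1],[[0,0,0],[3.3,0,5.6],-1],[[0,0,0],[3.3,0,6.2],-1],[[0,0,0],[3.3,0,6.2],-1]]' 20; python3 -c "
from h import *
print(hp(1.45))"
```

```text
t: 4.35
tool_pos: [0.4891, 0.1894, 0.0358]
tcp_rot: [0.729, 0.684, 0.003, -0.003]
wrist_force: [-2.2, 17.5, 6.4]
opening: 0.0156
[0.4903228  0.18314408 0.05839437]
```

```bash
python3 -m creep '[[[0,0,0],[0,0,0],0.2],[[0,0,0],[0,0,0],0.2],[[0,0,0],[0,0,0],0.2],[[0,0,0],[0,0,0],1],[[0,0,0],[0,0,-3],1],[[0,0,0],[0,0,-8],1],[[0,0,0],[0,0,-13],1],[[0,0,0],[0,0,-14],1],[[0,0,0],[0,0,-14],1]]' 20; python3 - <<'E'
from h import *
from rig import eyes
import cv2
k=W(x,(.065,x[3],.108)); k[2]=.16; to(k)
a=eyes.grab_frame('side')['img'][165:275,265:415,::-1];b=eyes.grab_frame('wrist')['img'][:,:,::-1]
cv2.imwrite('pics/c2.png',np.vstack([cv2.resize(a,(400,293)),cv2.resize(b[100:300,160:480],(400,250))]))
E
```

```text
t: 5.25
tool_pos: [0.4901, 0.1883, 0.1777]
tcp_rot: [0.729, 0.684, 0.005, -0.001]
wrist_force: [0.4, -0.7, -0.1]
opening: 0.0834
turn [ 0.004 -0.008  0.   ] shift [-36.31  10.94   1.51]
```

View pics/c2.png

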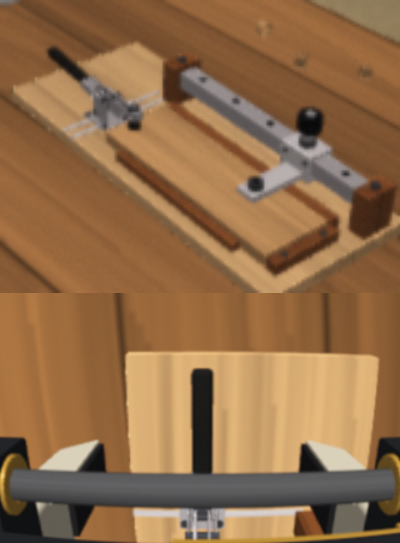

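The handle lies down with its tip at about (52,50) in the side crop, and the foot is at the board's end at (133,123). I'll check the angle numerically.

```bash
python3 - <<'E'
from h import *
from fit import proj
for th in(1.25,1.35,1.45): print(th,((proj('s',hp(th,.126))-[265,165])*2.667).round(1))
E
```

```text
1.25 [60.5 40.5]
1.35 [58.7 46.3]
1.45 [57.4 52.7]
```

```bash
python3 -m creep '[[[0,0,0],[-5,1.5,0],1],[[0,0,0],[-36.3,10.9,0],1],[[0,0,0],[-36.3,10.9,0],1],[[0,0,0],[-36.3,10.9,0],1],[[0,0,0],[-36.3,10.9,0],1],[[0,0,0],[-36.3,10.9,0],1],[[0,0,0],[-36.3,10.9,0],1],[[0,0,0],[-36.3,10.9,0],1],[[0,0,0],[-36.3,10.9,0],1],[[0,0,0],[-36.3,10.9,0],1],[[0,0,0],[-36.3,10.9,0],1]]' 20; python3 - <<'E'
from h import *
from rig import eyes
import cv2
k=W(x,(.065,x[3],.108)); k[2]=.091; to(k)
o=get_obs();f=eyes.grab_frame('wrist'); cv2.imwrite('pics/w3.png',f['img'][:,:,::-1])
K=f['intrinsics'];C=R.from_quat(o['tcp_rot']).as_matrix()
def pw(p):
    q=C.T@(np.array(p)-o['tool_pos']); c=np.linalg.inv(f['mount'])@np.append(q,1)
    a=np.arctan2(np.hypot(c[0],c[1]),c[2]); d=np.hypot(c[0],c[1]); return (K[0][2]+K[0][0]*a*c[0]/d,K[1][2]+K[1][1]*a*c[1]/d)
print('knob top',np.round(pw(W(x,(.065,x[3],.12))),1),'nexthole',np.round(pw(W(x,(.065,x[3]+.064,.07))),1), 'tip',np.round(pw(hp(1.45,.127)),1))
E
```

```text
t: 6.45
tool_pos: [0.573, -0.1798, 0.1704]
tcp_rot: [0.729, 0.684, 0.001, -0.005]
wrist_force: [0.3, -0.1, 0.3]
opening: 0.092
turn [-0.005 -0.008  0.001] shift [-0.15  0.36  7.93]
knob top [326.3 209.6] nexthole [326.  117.3] tip [ 225.7 -139.9]
```

View pics/w3.png

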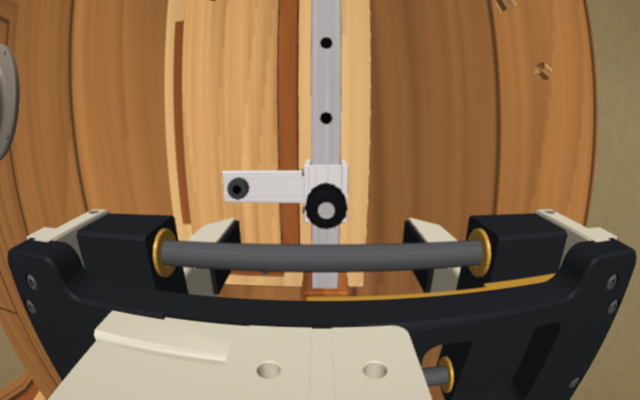

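The knob top is at (326,207), matching the prediction. Before touching the plunger, I'll take one close look at the clamp with the predicted tip positions overlaid.

```bash
python3 - <<'E'
from h import *
from fit import proj
from rig import eyes
import cv2
a=eyes.grab_frame('side')['img'][170:225,270:340,::-1]
a=cv2.resize(a,None,fx=10,fy=10,interpolation=2)
for th,c in((1.25,(0,0,255)),(1.35,(0,255,0)),(1.45,(255,0,0))):
    for rr in (.05,.127):
        p=(proj('s',hp(th,rr))-[270,170]+.5)*10; cv2.circle(a,tuple(int(v) for v in p),4,c,-1)
cv2.imwrite('pics/d.png',a)
E
```

```text
(no output)
```

View pics/d.png

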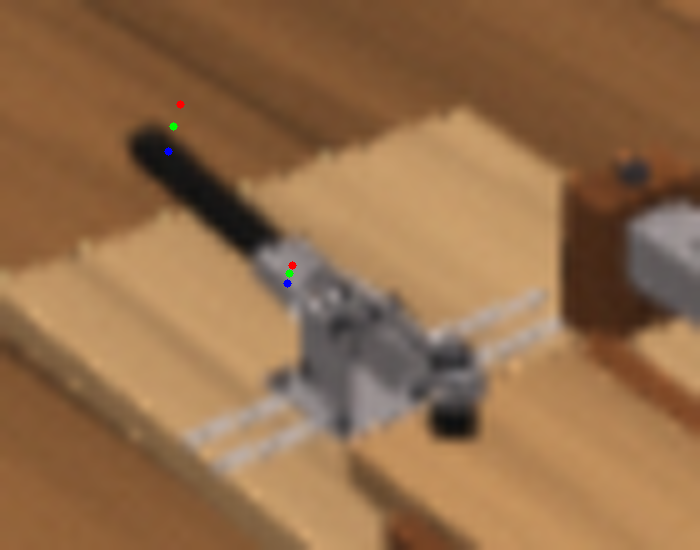

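The handle's centreline passes through the 1.45 rad marks (168,152) and (288,283), and the foot at (455,420) is on the board, so the clamp is shut. Next is gripping the knob.

```bash
python3 -m creep '[[[0,-0.008,0],[-0.15,0.35,3],1],[[0,-0.008,0],[-0.15,0.35,6],0.2],[[0,-0.008,0],[-0.15,0.35,7.9],-0.2],[[0,-0.008,0],[-0.15,0.35,7.9],-1],[[0,-0.008,0],[-0.15,0.35,7.9],-1],[[0,-0.008,0],[-0.15,0.35,7.9],-1],[[0,-0.008,0],[-0.15,0.35,7.9],-1],[[0,-0.008,0],[-0.15,0.35,7.9],-1],[[0,-0.008,0],[-0.15,0.35,7.9],-1],[[0,-0.008,0],[-0.15,0.35,7.9],-1],[[0,-0.008,0],[-0.15,0.35,7.9],-1],[[0,-0.008,0],[-0.15,0.35,7.9],-1]]' 30; python3 -c "
from h import *
st();k=W(x,(.065,x[3],.108)); k[2]=.091; to(k)"
```

```text
t: 7.75
tool_pos: [0.5759, -0.1809, 0.0928]
tcp_rot: [0.729, 0.685, -0.002, -0.001]
wrist_force: [-4.9, 0.5, 6.1]
opening: 0.0297
t 7.75 [ 0.5759 -0.1809  0.0928] F [-4.9  0.5  6.1] op 0.0297
turn [-0.005  0.001  0.002] shift [0.01 0.02 0.18]
```

```bash
python3 -m creep '[[[0,0,0],[0,0,-0.4],-1],[[0,0,0],[0,0,-0.8],-1],[[0,0,0],[0,0,-1.05],-1],[[0,0,0],[0,0,-1.05],-1],[[0,0,0],[0,0,-1.05],-1]]' 40
```

```text
t: 8.25
tool_pos: [0.5757, -0.1808, 0.1027]
tcp_rot: [0.729, 0.685, -0.002, -0.002]
wrist_force: [0.4, -1.0, -9.6]
opening: 0.0291
```

```bash
python3 -m creep '[[[0,0,0],[1.2,0,-0.05],-1],[[0,0,0],[2.6,0,-0.05],-1],[[0,0,0],[4,0,-0.05],-1],[[0,0,0],[5.2,0,-0.05],-1],[[0,0,0],[6,0,-0.05],-1],[[0,0,0],[6.4,0,-0.05],-1],[[0,0,0],[6.4,0,-0.05],-1],[[0,0,0],[6.4,0,-0.05],-1]]' 40;  python3 -c "
from h import *
st();k=W(x,(.065,x[3]+.064,.108)); k[2]=.093; to(k)"
```

```text
t: 9.05
tool_pos: [0.5799, -0.1163, 0.1032]
tcp_rot: [0.729, 0.685, -0.002, -0.002]
wrist_force: [3.6, 1.6, -9.8]
opening: 0.0291
t 9.05 [ 0.5799 -0.1163  0.1032] F [ 3.6  1.6 -9.8] op 0.0291
turn [-0.005 -0.     0.002] shift [-0.06  0.04  1.02]
```

```bash
python3 -m creep '[[[0,0,0],[-0.05,0.03,0.3],-1],[[0,0,0],[-0.05,0.03,0.7],-1],[[0,0,0],[-0.05,0.03,1.05],-1],[[0,0,0],[-0.05,0.03,1.1],-1],[[0,0,0],[-0.05,0.03,1.1],-1],[[0,0,0],[-0.05,0.03,1.1],-1]]' 40
```

```text
t: 9.65
tool_pos: [0.58, -0.1171, 0.0928]
tcp_rot: [0.729, 0.685, -0.002, -0.002]
wrist_force: [-3.2, 1.5, 2.7]
opening: 0.0289
```

The z height is back to the gripped-home value (0.0928). I'll check with one picture and a small sideways test against the pin.

```bash
python3 -m creep '[[[0,0,0],[0.25,0,0.05],-1],[[0,0,0],[0.25,0,0.05],-1],[[0,0,0],[0.25,0,0.05],-1]]' 40; python3 -m creep '[[[0,0,0],[-0.1,0,0.03],-1],[[0,0,0],[-0.1,0,0.03],-1],[[0,0,0],[-0.1,0,0.03],-1]]' 40; python3 - <<'E'
from h import *
from rig import eyes
import cv2
k=W(x,(.065,x[3]+.064,.108)); k[2]=.0928; to(k)
a=eyes.grab_frame('side')['img'][165:275,265:415,::-1]; cv2.imwrite('pics/e.png',cv2.resize(a,None,fx=5,fy=5,interpolation=2))
st()
E
```

```text
t: 9.95
tool_pos: [0.5801, -0.1156, 0.0928]
tcp_rot: [0.729, 0.685, -0.002, -0.001]
wrist_force: [-3.1, -2.4, 2.5]
opening: 0.0292
t: 10.25
tool_pos: [0.5801, -0.1166, 0.0928]
tcp_rot: [0.729, 0.685, -0.002, -0.001]
wrist_force: [-3.1, 0.0, 4.4]
opening: 0.029
turn [-0.004  0.002  0.002] shift [-0.04  0.02  0.  ]
t 10.3 [ 0.5801 -0.1166  0.0928] F [-3.7  0.8  4.7] op 0.0289
```

View pics/e.png

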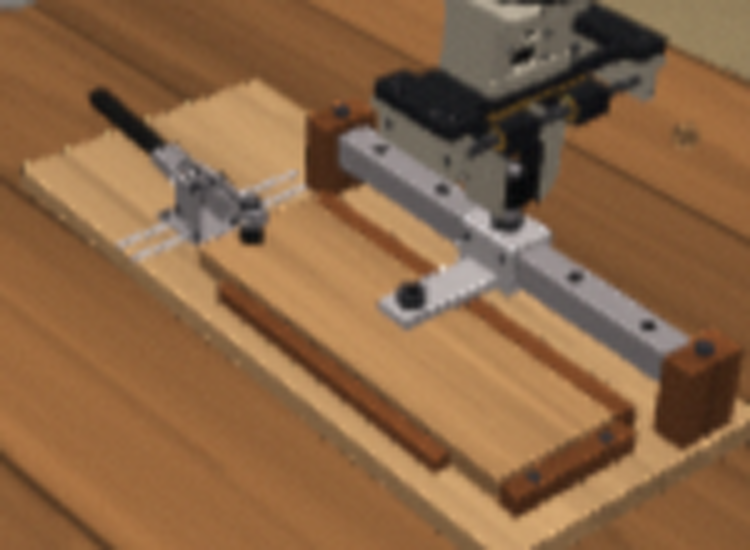

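The guide covers the next hole, with both freed holes visible at (576,277) and (648,325). The clamp is still shut at (100,100)-(250,230), and the board is in its nest. The sideways push met the pin. Handing in.

```bash
python3 -c "
from rig import order
print(order.sign_off())"
```

```text
the job is handed in; nothing more can be done
None
```

I closed the toggle clamp, then lifted the lock plunger, slid the guide one hole towards the clamp and let the pin down. I handed in at about 10.3 s with the fingers still gripping the knob (40 N set, 29 mm opening). The hand-in gave no verdict.

**What the last checks showed:**
- **Clamp:** the handle's centreline matched the 1.45 rad position in a close-up, and the foot is on the board. The tip sat about 5 mm further along the bar than my estimate, which suggests my pivot position was off by that much. I had no way to measure the foot force directly.
- **Lift:** the knob rose about 10 mm, with a pull of about 9.6 N, which fits the plunger spring.
- **Slide and pin:** the tool ended about 64.3 mm along, and its height is back to the pin-home value (0.0928 m). A 2.5 mm sideways push stopped after 1.5 mm as the pin took the load, so the pin is in the hole.
- **Board and loose items:** the board looks undisturbed in its nest in the final picture. The plane, mallet and glue bottle were outside it, so I did not recheck them after the moves; I planned the moves to stay clear of them.

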